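# Fetch the sample jar for the turbidity meter

## Task

The short jar in the caddy is boxed in by the two bottles: first stand both bottles upright in the shallow side tray. Then take out the jar, set it in the middle of the meter's spring-loaded stage and press it down until the catch snaps in and the stage stays down by itself, letting go of the jar. Last, put each bottle back upright in the same bay of the caddy it came from; keep everything upright, never push the stage down without the jar on it, and leave the beaker, glass dish and magnifier alone.

Things in the scene. Friction and masses are not known exactly. Their poses are not given: they have to be found in the camera images.
- caddy: (Sizes in mm.) Fixed grey plastic caddy, 76 (its x) x 220 (its y) x 70 high; origin at the centre of its underside. Three square bays in a row along its y, each 68 x 68 inside, centred at y = -72, 0 and +72; outer walls 4 thick and 70 high, floor 4 thick, dividers between bays only 15 high. At the start the jar is in the middle bay and a bottle in each end bay.
- round_bottle: (Sizes in mm.) Loose white plastic bottle, 124 tall, about 0.25 kg, origin at the centre of its underside, z up its axis. Round body 52 across up to 74, shoulder tapering to a neck 22 across (86 to 100), black screw cap 28 across from 100 to 124: grasp it by the cap. Starts in either end bay of the caddy.
- square_bottle: (Sizes in mm.) Loose white plastic bottle, 124 tall, about 0.25 kg, origin at the centre of its underside, z up. Square body 50 x 50 up to 78, shoulder to 86, neck 22 across (86 to 100), black round screw cap 28 across from 100 to 124: grasp it by the cap. Its sides are parallel to its x and y and, at the start, within 6 degrees of the caddy's; its body enters a bay only about square to it. Starts in the other end bay.
- jar: (Sizes in mm.) Loose squat amber sample jar with aluminium lid, 62 tall, about 0.18 kg, origin at the centre of its underside, z up. Body 52 across up to 44, lid 54 across from 44 to 62. It stands in the caddy's middle bay, its lid 4 below the rim of the walls, so there is no finger room at its front and back (caddy x); with the bottles gone it can be gripped from above along the caddy's y.
- side_tray: (Sizes in mm.) Fixed shallow wooden tray, 130 (its x) x 220 (its y), rim 12 high, walls and floor 3 thick; origin at the centre of its underside. Empty at the start; both bottles fit side by side, for instance at y = -50 and +50.
- stage_top (a point): (Sizes in mm.) Centre of the upper face of the meter's round aluminium stage, 72 across; the point moves with the stage, z up, x and y those of the meter. The meter is a fixed white box 150 (x) x 190 (y) whose deck lies 30 below the raised stage; the stage is 35 off its middle towards its +y, with a low steel catch at the stage's +x edge reaching up to 4 below the raised stage's face.
- stage (a joint): How far the stage is pushed down, in m: 0 raised, 0.019 bottom stop. Spring-loaded: the jar's weight hardly sinks it. The push needed peaks at up to about 14 N near 0.010, where it forces the catch aside, then eases to 6 to 10 N: keep pushing, to 0.0165 or more. Past about 0.0155 the catch snaps over it, and when let go it stays at about 0.0147; before that it springs back up.
- beaker: (Sizes in mm.) Bystander: loose glass beaker, 64 across, 85 tall, origin under its centre. Leave alone.
- dish: (Sizes in mm.) Bystander: loose flat glass dish, 90 across, 16 high, origin under its centre. Leave alone.
- magnifier: (Sizes in mm.) Bystander: loose black magnifying glass, lens 76 across and 12 high, origin under the lens centre, 85 handle along its +y. Leave alone.
Not all that is in view belongs to the job. What is shaped like the square_bottle but blue is not meant.

How it is judged:
On the way, in this order (a step that is already met when the one before it is completed fails the run):
1. both bottles stand released in the side tray, the jar still in the caddy (x of round_bottle in the frame of side_tray between -0.065 and 0.065 m and y of round_bottle in the frame of side_tray between -0.11 and 0.11 m and z of each of round_bottle, square_bottle in the frame of side_tray below 0.009 m and angle between each of round_bottle, square_bottle's own z axis and vertical below 0.1 rad and x of square_bottle in the frame of side_tray between -0.065 and 0.065 m and y of square_bottle in the frame of side_tray between -0.11 and 0.11 m and contact force between the fingers and round_bottle below 0.1 N and contact force between the fingers and square_bottle below 0.1 N and distance of jar from where it was at the start of the episode below 0.03 m), for 0.2 s.
2. the jar is latched down on the stage and released, while the bottles still stand in the tray (value of joint stage above 0.0135 m and horizontal distance between jar and stage_top below 0.012 m and z of jar in the frame of stage_top below 0.005 m and angle between each of jar, round_bottle, square_bottle's own z axis and vertical below 0.1 rad and contact force between the fingers and jar below 0.1 N and linear speed of jar below 0.02 m/s and x of round_bottle in the frame of side_tray between -0.065 and 0.065 m and y of round_bottle in the frame of side_tray between -0.11 and 0.11 m and z of each of round_bottle, square_bottle in the frame of side_tray below 0.009 m and x of square_bottle in the frame of side_tray between -0.065 and 0.065 m and y of square_bottle in the frame of side_tray between -0.11 and 0.11 m), for 0.2 s.
3. both bottles are back in their own bays (distance of each of round_bottle, square_bottle from where it was at the start of the episode below 0.013 m and angle between each of round_bottle, square_bottle, jar's own z axis and vertical below 0.1 rad and value of joint stage above 0.0135 m and horizontal distance between jar and stage_top below 0.012 m and z of jar in the frame of stage_top below 0.005 m), for 0.2 s.
At the end, for the whole second after the job is handed in: Jar upright on the stage, within 12 mm of its centre, stage held down by the catch (more than 13.5 mm); each bottle upright within 13 mm of where it stood at the start (its own bay); all at rest (all of step 3 and contact force between the fingers and round_bottle below 0.1 N and contact force between the fingers and square_bottle below 0.1 N and contact force between the fingers and jar below 0.1 N and linear speed of each of jar, round_bottle, square_bottle below 0.02 m/s); the robot touches nothing.
It fails at once if a bottle or the jar is tipped over (more than 35 degrees) (angle between any of round_bottle, square_bottle, jar's own z axis and vertical above 0.6 rad).
It fails at once if the stage is pushed down without the jar on it (value of joint stage above 0.01 m and horizontal distance between jar and stage_top above 0.035 m).
It fails at once if a bystander (beaker, dish, magnifier) is moved more than 20 mm (distance of any of beaker, dish, magnifier from where it was at the start of the episode above 0.02 m).
It also fails if it takes over 120 s, if anything falls off the work surface, if the arm or the gripper's body presses on something with over 40 N, if the wrist force passes 120 N, or if a joint passes its speed limit or range.

## Robot

A 6-joint arm with a two-finger parallel gripper is mounted at the origin on the work surface. World frame = base frame: x ahead of the robot, y to its left, z up, the work surface at z = 0. Lengths are in m, angles in rad, forces in N, time in s.
With the tool pointing down it reaches from about 0.4 to 0.925 m from the base axis. Payload 12.5 kg.
Tool frame: the origin (TCP) lies between the finger pads; the fingertips stand ahead of it and the grasp point (between the pads) lies 2 mm behind it (manip.tip_extent is the z of the fingertips in the tool frame, in m); z points along the fingers, y is the line along which they close (so a half turn about z gives the same grasp; the last joint's range is limited). The gripper opens to 95 mm and grips with 3 to 60 N. Pads are 20 mm wide; open, the fingers measure 119 mm over their backs; the gripper's body (75 mm by 180 mm) begins 59 mm behind the grasp point.
Start: joints at [-1.294, 0.491, 1.559, -0, 1.092, -0.106], TCP at [0.233, -0.58, 0.232] pointing down, gripper open.
Joint ranges: [-3.1, 3.1], [-0.84, 2.19], [0.05, 2.79], [-1.13, 4.28], [0.06, 2.93], [-2.69, 2.69]. Speed limits (rad/s): [2.22, 2.22, 2.79, 3.14, 3.14, 3.14].

## Interface

Orientations are given as a unit quaternion [w, x, y, z].
In Python, from bench import manip gives the robot as it stands. Calls block until the motion is done:
- manip.movep(position, orientation): joint-space move of the TCP to a pose.
- manip.move_linear(position, speed=0.15, orientation=None, guard=None): straight line of the TCP; orientation=None keeps the orientation; speed is the mean speed in m/s. With guard (N) it stops when the force on the tool has changed by that much, and returns True; else False.
- manip.goto_joints(angles): joint-space move.
- manip.release() and manip.grab(effort=None): open the fingers fully, or close them until they stop; effort is the grip in N (None keeps the last).
- manip.hold(seconds).
- manip.solve_ik(position, orientation): joint angles nearest the present ones, or None.
- manip.state(): the state.
- manip.read_camera(name): name is "side" or "top" or "wrist"; returns the picture (384x512x3 uint8, red, green, blue); there is no depth.
- manip.get_calibration(name): a dict with "mtx" (3x3 intrinsics, pixels), "rvec" (rotation vector, rad) and "tvec" (3), from world to camera coordinates, as OpenCV has them. Camera axes: x right, y down, z forward; pixel columns grow to the right and rows downward; lengths in m; the calibration is good to about 2 mm. The wrist camera is an equidistant fisheye: a pixel r from the principal point sees the ray r / f radians off the axis. A picture is of the moment at which its call begins: read the wrist's pose just before it. get_calibration takes no time and is no camera call; for the wrist camera it gives the pose at the moment of the call.
A pose or a line that the arm cannot do raises manip.PlanningError and nothing moves.
- manip.hand_in(): hands the job in; it is judged then, once.
The state is a dict: "time_s": time; "joints": joint angles; "joint_vel": joint speeds; "effort": joint torques, N m; "tool_pos": TCP position; "tcp_rot": TCP orientation; "ft_force": force on the tool from outside, world axes, zero at the start; "torque": the same for the moment, N m; "opening": finger opening in m; "gripper_force": force on a finger pad.
Only numpy, scipy, OpenCV 4.12 (cv2) and the standard library are available. Lean on these libraries where they do the work, as an engineer would, in place of code of your own. Each camera call takes 0.05 s, during which the arm holds its last target. There are 200 camera calls.

## Working session

There is one attempt and no reset: what is moved stays moved. The work goes in short steps, each a Python script; the robot and the scene stay as the last script left them, time stands still between calls to the robot, and variables do not carry over. Pictures are saved under pics/ and viewed, at most 14 in all, crops included, and the job is handed in when it is done.

```bash
ls; mkdir -p pics
python3 - <<'E'
from bench import manip
import cv2
for n in("top","side"):
    im=manip.read_camera(n); cv2.imwrite(f"pics/{n}0.png",cv2.resize(im[:,:,::-1],(800,600),interpolation=cv2.INTER_CUBIC))
    c=manip.get_calibration(n); print(n,c)
print(manip.tip_extent, manip.state())
E
```

```text
pics
top {'mtx': array([[366.75801594,   0.        , 256.96456924],
       [  0.        , 366.75801594, 187.47741253],
       [  0.        ,   0.        ,   1.        ]]), 'rvec': array([ 2.14416301, -2.15503434,  0.17065042]), 'tvec': array([-0.0109096 ,  0.57159098,  0.93399965])}
side {'mtx': array([[417.91696307,   0.        , 254.13970815],
       [  0.        , 417.91696307, 184.99396189],
       [  0.        ,   0.        ,   1.        ]]), 'rvec': array([ 0.89677124, -2.25777736,  1.31121602]), 'tvec': array([0.40090182, 0.26886203, 0.72547335])}
0.017 {'time_s': 0.1, 'joints': array([-1.29361072e+00,  4.91483408e-01,  1.55938955e+00,  2.22620247e-05,
        1.09168035e+00, -1.05605258e-01]), 'joint_vel': array([ 0.00139948, -0.00078396,  0.00029163, -0.00209799, -0.00032902,
       -0.00038506]), 'effort': array([ 1.87680613e-03, -6.13622975e+01, -2.58607185e+01,  6.94236788e-02,
        4.70173673e-02, -8.46694866e-05]), 'tool_pos': array([ 0.23341373, -0.57956984,  0.23112968]), 'tcp_rot': array([-4.79402526e-04,  9.81740603e-01,  1.90223966e-01, -3.13175460e-05]), 'ft_force': array([-0.26644555,  0.42657426,  0.09433665]), 'torque': array([ 0.06191054, -0.00785939, -0.03630224]), 'gripper_force': 0.0, 'opening': 0.09517869566520347}
```

View pics/top0.png

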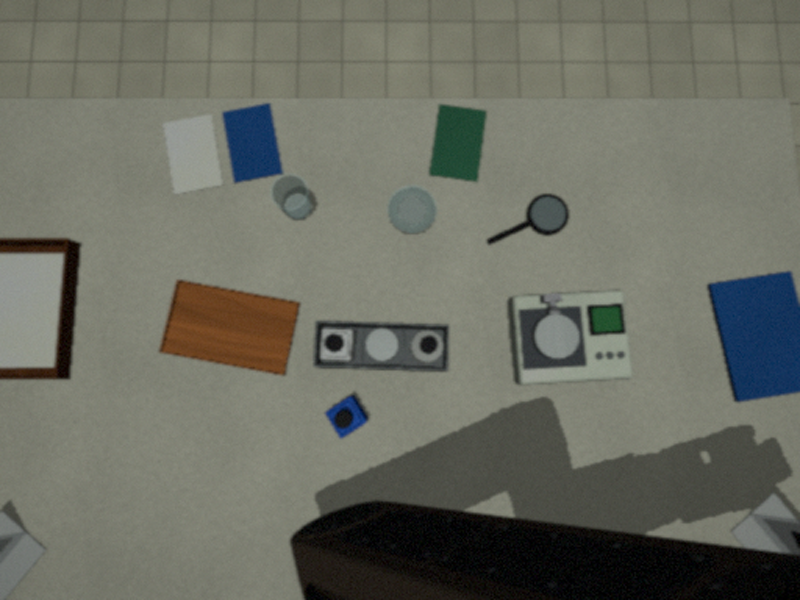

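View pics/side0.png

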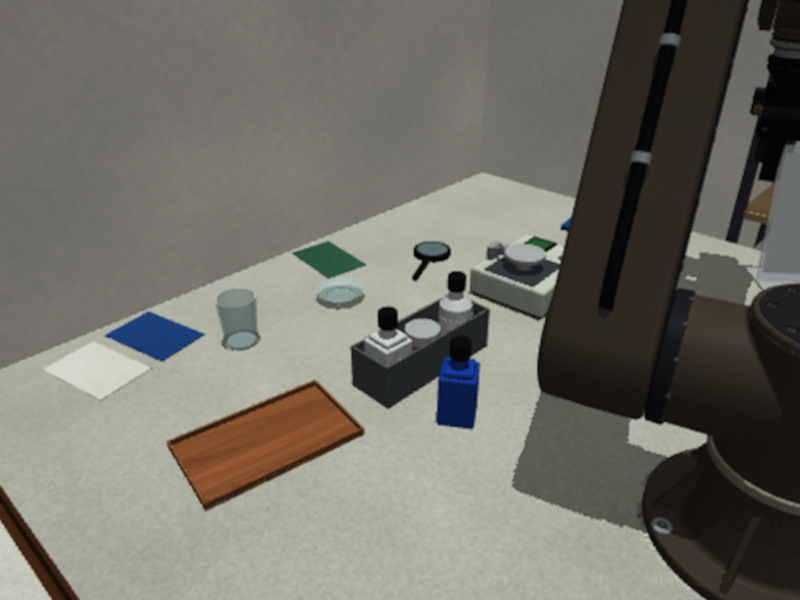

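```bash
cat > h.py <<'E'
from bench import manip
import numpy as np, cv2
from scipy.spatial.transform import Rotation as R
def ray(cal,uv,wrist=False):
    M,r,t=cal["mtx"],R.from_rotvec(np.ravel(cal["rvec"])).as_matrix(),np.ravel(cal["tvec"])
    x=(np.asarray(uv,float)-[M[0,2],M[1,2]])/[M[0,0],M[1,1]]
    if wrist:
        th=np.linalg.norm(x); d=np.r_[x/max(th,1e-9)*np.sin(th),np.cos(th)]
    else: d=np.r_[x,1]
    return -r.T@t, r.T@d/np.linalg.norm(d)
def plane(cal,uv,z,wrist=False):
    o,d=ray(cal,uv,wrist); return (o+d*(z-o[2])/d[2]).round(4)
def two(c1,u1,c2,u2):
    o1,d1=ray(c1,u1);o2,d2=ray(c2,u2)
    s=np.linalg.lstsq(np.c_[d1,-d2],o2-o1,rcond=None)[0]
    a,b=o1+s[0]*d1,o2+s[1]*d2
    return ((a+b)/2).round(4),np.linalg.norm(a-b).round(4)
def down(yaw):  # tool down, finger-closing axis (tool y) along world heading yaw
    c=np.array([[np.sin(yaw),np.cos(yaw),0],[-np.cos(yaw),np.sin(yaw),0],[0,0,-1.]])
    q=R.from_matrix(c).as_quat(); return q[[3,0,1,2]]
E
python3 - <<'E'
from h import *
k=1.5625
T,S=manip.get_calibration("top"),manip.get_calibration("side")
print("cam",ray(T,(256,187))[0])
p=lambda uv,z:plane(T,np.array(uv)/k,z)
print("tray",[p(u,.012) for u in((180,281),(300,303),(286,374),(161,351))])
im=manip.read_camera("top")
hsv=cv2.cvtColor(im,cv2.COLOR_RGB2HSV)
for name,z,(u,v) in(("sq",.128,(335,342)),("rd",.128,(428,345))):
    u,v=int(u/k),int(v/k); m=(hsv[v-12:v+13,u-12:u+13,2]<50).astype(np.uint8)
    n,l,st,ce=cv2.connectedComponentsWithStats(m); i=l[12,12]; c=ce[i]+[u-12,v-12]; print(name,st[i],plane(T,c,z))
print("two", two(T,np.array((335,342))/k,S,np.array((388,316))/k),two(T,np.array((428,345))/k,S,np.array((457,278))/k))
print("jar",p((382,345),.066),"rim",[p(u,.07) for u in((316,321),(447,326),(447,370),(316,366))])
print("stage",two(T,np.array((557,336))/k,S,np.array((525,257))/k))
print("meter",[p(u,.05) for u in((510,293),(623,290),(631,378),(517,383))])
print("blue",p((345,418),.124),"beaker",p((298,207),0),"dish",p((412,211),.01))
E
```

```text
cam [ 0.42784505 -0.00297533  1.00803292]
tray [array([0.5989, 0.3747, 0.012 ]), array([0.559 , 0.1636, 0.012 ]), array([0.4361, 0.1851, 0.012 ]), array([0.4766, 0.401 , 0.012 ])]
sq [ 7  9 10  9 78] [0.483  0.0916 0.128 ]
rd [ 8  8 10 10 76] [ 0.4795 -0.053   0.128 ]
two (array([0.4838, 0.0904, 0.1172]), np.float64(0.0005)) (array([ 0.4782, -0.0535,  0.1216]), np.float64(0.0004))
jar [0.4819 0.0189 0.066 ] rim [array([0.5215, 0.1271, 0.07  ]), array([ 0.5122, -0.0879,  0.07  ]), array([ 0.4406, -0.0866,  0.07  ]), array([0.4482, 0.1259, 0.07  ])]
stage (array([ 0.4947, -0.2677,  0.0721]), np.float64(0.0001))
meter [array([ 0.5695, -0.1975,  0.05  ]), array([ 0.5738, -0.39  ,  0.05  ]), array([ 0.4259, -0.394 ,  0.05  ]), array([ 0.4189, -0.204 ,  0.05  ])]
blue [0.3689 0.0735 0.124 ] beaker [0.7364 0.1727 0.    ] dish [ 0.7253 -0.0339  0.01  ]
```

Run:
```python
from h import *
q=down(np.radians(87.7)); 
s=[manip.solve_ik(p,q) for p in((.482,.019,.33),(.482,.019,.05),(.495,-.268,.12),(.527,.33,.12))]
print([None if x is None else np.round(x,2) for x in s])
manip.movep([.482,.019,.33],q)
c=manip.get_calibration("wrist"); im=manip.read_camera("wrist")
np.savez("w1.npz",im=im,**c); cv2.imwrite("pics/w1.png",cv2.resize(im[:,:,::-1],(800,600),interpolation=cv2.INTER_CUBIC))
print(c, manip.state()["tool_pos"],manip.state()["time_s"])
```

```text
Traceback (most recent call last):
  File "h.py", line 20, in down
    q=R.from_matrix(c).as_quat(); return q[[3,0,1,2]]
      ~~~~~~~~~~~~~^^^
  File "scipy/spatial/transform/_rotation.pyx", line 1143, in scipy.spatial.transform._rotation.Rotation.from_matrix
ValueError: Non-positive determinant (left-handed or null coordinate frame) in rotation matrix 0: [[ 0.9991944   0.04013179  0.        ]
 [-0.04013179  0.9991944   0.        ]
 [ 0.          0.         -1.        ]].
```

```bash
sed -i 's/\[\[np.sin(yaw),np.cos(yaw),0\],\[-np.cos(yaw)/[[-np.sin(yaw),np.cos(yaw),0],[np.cos(yaw)/' h.py
python3 - <<'E'
from h import *
for a in (87.7,-92.3):
    q=down(np.radians(a)); 
    s=[manip.solve_ik(p,q) for p in((.482,.019,.33),(.482,.019,.05),(.495,-.268,.12),(.527,.33,.12))]
    print(a,[None if x is None else np.round(x,2) for x in s])
manip.movep([.482,.019,.33],q)
c=manip.get_calibration("wrist"); im=manip.read_camera("wrist")
np.savez("w1.npz",im=im,**c); cv2.imwrite("pics/w1.png",cv2.resize(im[:,:,::-1],(800,600),interpolation=cv2.INTER_CUBIC))
print(c, manip.state()["tool_pos"],manip.state()["time_s"])
E
```

```text
87.7 [array([-0.1 ,  0.19,  1.75, -0.  ,  1.2 , -1.63]), array([-0.1 ,  0.58,  2.07, -0.  ,  0.49, -1.63]), array([-0.61,  0.54,  1.83, -0.  ,  0.77, -2.14]), array([ 0.45,  0.61,  1.68, -0.  ,  0.85, -1.08])]
-92.3 [array([-0.1 ,  0.19,  1.75, -0.  ,  1.2 ,  1.51]), array([-0.1 ,  0.58,  2.07, -0.  ,  0.49,  1.51]), array([-0.61,  0.54,  1.83, -0.  ,  0.77,  1.  ]), array([ 0.45,  0.61,  1.68, -0.  ,  0.85,  2.06])]
{'mtx': array([[297.31863964,   0.        , 252.0544073 ],
       [  0.        , 297.31863964, 197.36953883],
       [  0.        ,   0.        ,   1.        ]]), 'rvec': array([-2.02870543,  2.11434696,  0.30115143]), 'tvec': array([0.0382842 , 0.40232852, 0.61988947])} [0.48211458 0.018459   0.32983211] 2.5333
```

View pics/w1.png

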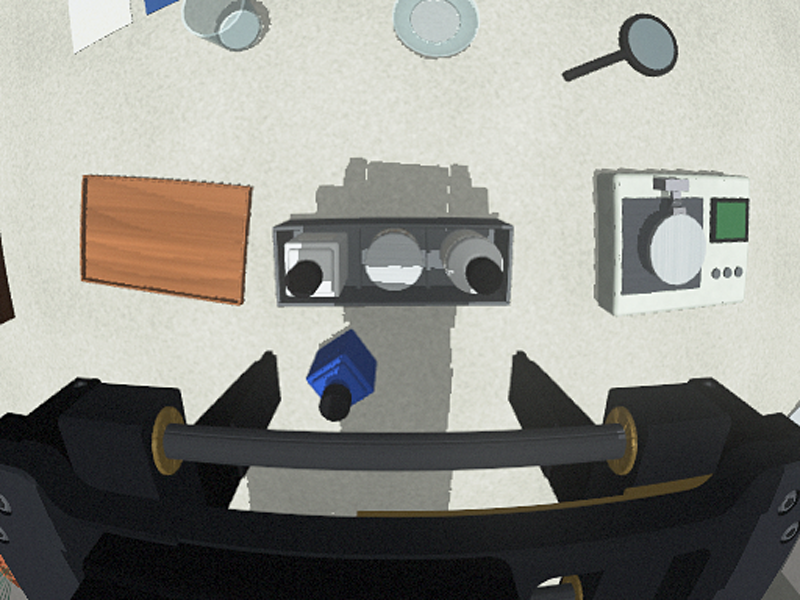

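The wrist view shows the caps at (304,278) and (484,275), jar lid at (393,260), stage at (676,248), tray corners (82,175), (252,186), (243,304), (82,281), and nothing near the grasp sites but the blue bottle at (340,380).

Run:
```python
from h import *
k=1.5625; W=dict(np.load("w1.npz")); im=W["im"]; T=manip.get_calibration("top")
p=lambda uv,z:plane(W,np.array(uv)/k,z,True)
g=cv2.cvtColor(im,cv2.COLOR_RGB2HSV)[:,:,2]
for n,(u,v) in(("sq",(304,278)),("rd",(484,275))):
    u,v=int(u/k),int(v/k); m=(g[v-18:v+19,u-18:u+19]<35).astype(np.uint8)
    _,l,st,ce=cv2.connectedComponentsWithStats(m);i=l[18,18]; print(n,st[i],[plane(W,ce[i]+[u-18,v-18],z,True) for z in(.116,.128)])
print("sqtop edges:",[p(u,.082) for u in((286,243),(333,243),(286,295))])
print("jar",p((393,260),.066),"rim",[p(u,.07) for u in((274,227),(514,227),(510,304),(275,305))])
print("tray",[p(u,.012) for u in((82,175),(252,186),(243,304),(82,281))])
def tw(a,b):
    o1,d1=ray(W,np.array(a)/k,True);o2,d2=ray(T,np.array(b)/k)
    s=np.linalg.lstsq(np.c_[d1,-d2],o2-o1,rcond=None)[0];return (o1+s[0]*d1).round(4),(o2+s[1]*d2).round(4)
print("stage",tw((676,248),(557,336)),[p((676,248),z) for z in(.06,.07,.08)])
```

```text
sq [   0    0   37   37 1355] [array([0.4842, 0.0927, 0.116 ]), array([0.4867, 0.0901, 0.128 ])]
rd [   0    0   37   37 1368] [array([ 0.4793, -0.0542,  0.116 ]), array([ 0.482 , -0.0519,  0.128 ])]
sqtop edges: [array([0.5082, 0.1127, 0.082 ]), array([0.5057, 0.0706, 0.082 ]), array([0.4608, 0.1172, 0.082 ])]
jar [0.4853 0.019  0.066 ] rim [array([0.5221, 0.1257, 0.07  ]), array([ 0.5131, -0.0922,  0.07  ]), array([ 0.4404, -0.0894,  0.07  ]), array([0.4486, 0.1321, 0.07  ])]
tray [array([0.6017, 0.3797, 0.012 ]), array([0.5613, 0.1617, 0.012 ]), array([0.4355, 0.185 , 0.012 ]), array([0.4745, 0.4012, 0.012 ])]
stage (array([ 0.4939, -0.2662,  0.0763]), array([ 0.4944, -0.2665,  0.0764])) [array([ 0.4912, -0.2775,  0.06  ]), array([ 0.4929, -0.2706,  0.07  ]), array([ 0.4945, -0.2637,  0.08  ])]
```

```bash
cat >> h.py <<'E'
Q=down(np.radians(-92.3))
SQ,RD=np.array([.4835,.0915]),np.array([.480,-.0535])
TS,TR=np.array([.528,.331]),np.array([.509,.233])
def lin(xy,z,speed=.2,guard=None): return manip.move_linear([xy[0],xy[1],z],speed=speed,orientation=Q,guard=guard)
def carry(a,za,b,zb,up=.225):
    lin(a,up); lin(a,za,.12); manip.grab(30); s=manip.state(); print("grip",s["opening"],s["gripper_force"])
    lin(a,up,.15); print("lifted",manip.state()["opening"])
    lin(b,up,.2); lin(b,zb+.012,.15); print("guard",lin(b,zb-.003,.03,4))
    print("z",manip.state()["tool_pos"]); manip.release(); lin(b,up)
    print("t",manip.state()["time_s"])
E
python3 - <<'E'
from h import *
carry(SQ,.114,TS,.113)
c=manip.get_calibration("wrist"); im=manip.read_camera("wrist")
cv2.imwrite("pics/w2.png",cv2.resize(im[:,:,::-1],(800,600),interpolation=cv2.INTER_CUBIC))
E
```

```text
grip 0.027234756764622566 29.999831914901733
lifted 0.027518038395293126
guard True
z [0.52810667 0.33123843 0.11244547]
t 10.9
```

View pics/w2.png

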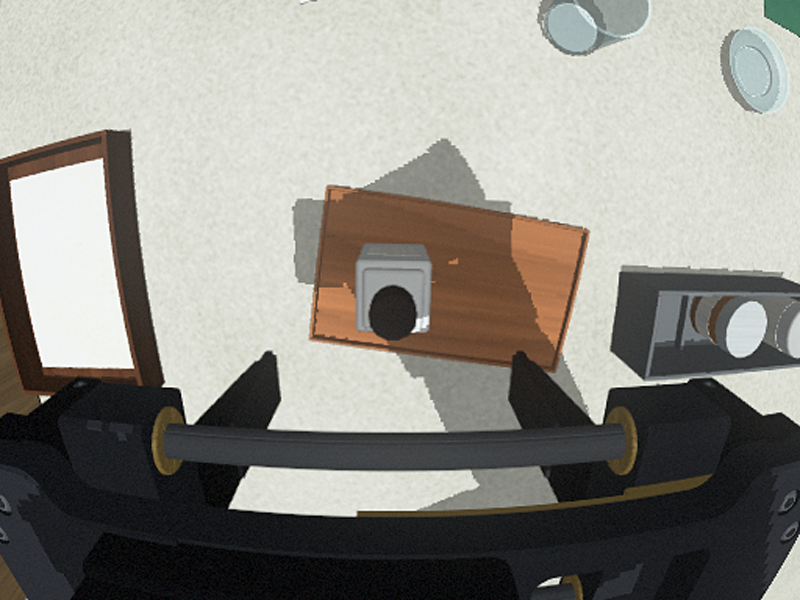

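The square bottle stands upright inside the tray (centre about (393,290)). Now the round one.

Run:
```python
from h import *
carry(RD,.114,TR,.113)
J=np.array([.482,.019]); lin(J,.225)
c=manip.get_calibration("wrist"); im=manip.read_camera("wrist")
np.savez("w3.npz",im=im,**c)
cv2.imwrite("pics/w3.png",cv2.resize(im[:,:,::-1],(800,600),interpolation=cv2.INTER_CUBIC))
```

```text
grip 0.027263964309092566 29.999744296073914
lifted 0.02738619336982823
guard True
z [0.50902425 0.23286754 0.11246745]
t 20.8333
```

View pics/w3.png

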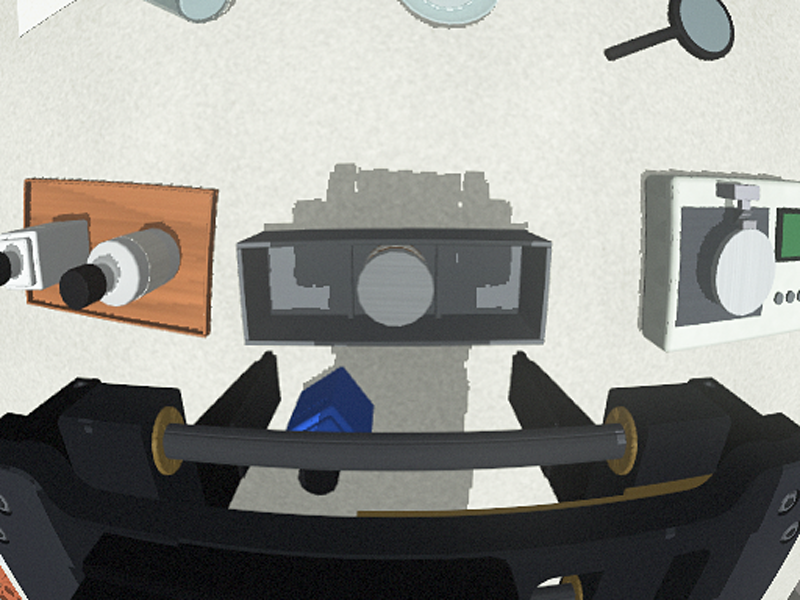

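Both bottles stand upright in the tray; the jar lid centre is at (395,288), clear on its y sides. Grip the jar and look at the stage from above.

Run:
```python
from h import *
W=dict(np.load("w3.npz"))
j=plane(W,np.array((395,288))/1.5625,.066,True); print("jar",j)
J=np.array([(.484+j[0])/2,.019])
lin(J,.053,.12); manip.grab(45); s=manip.state(); print(s["opening"],s["tool_pos"])
lin(J,.2,.15); print(manip.state()["opening"]); lin((.494,-.267),.24,.2)
c=manip.get_calibration("wrist"); im=manip.read_camera("wrist")
np.savez("w4.npz",im=im,**c)
cv2.imwrite("pics/w4.png",cv2.resize(im[:,:,::-1],(800,600),interpolation=cv2.INTER_CUBIC))
print("J",J,manip.state()["time_s"])
```

```text
jar [0.4845 0.0186 0.066 ]
0.05341011703732418 [0.48425649 0.01897402 0.05300905]
0.05315299415143792
J [0.48425 0.019  ] 27.2167
```

View pics/w4.png

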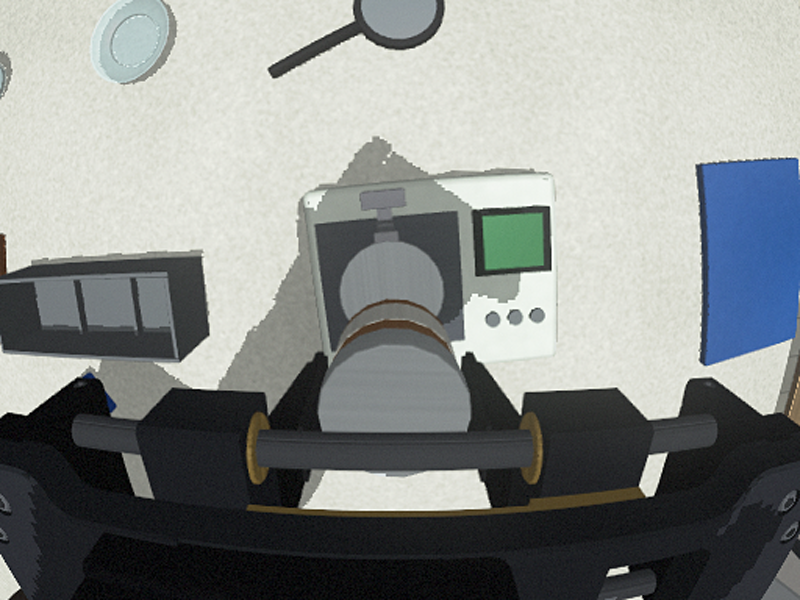

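The jar is held upright in front; the stage disc spans u 340–443 with its far edge at v≈240, next to the catch at (387,237).

Run:
```python
from h import *
W=dict(np.load("w4.npz"))
for z in(.068,.072,.076,.08):
    l,r,t=[plane(W,np.array(u)/1.5625,z,True) for u in((340,290),(443,290),(393,240.5))]
    print(z,np.linalg.norm(l-r).round(4),((l+r)/2).round(4),t, (t[0]-.036).round(4))
```

```text
0.068 0.0746 [ 0.4919 -0.2643  0.068 ] [ 0.5277 -0.2669  0.068 ] 0.4917
0.072 0.0736 [ 0.493  -0.2644  0.072 ] [ 0.5283 -0.2669  0.072 ] 0.4923
0.076 0.0727 [ 0.494  -0.2645  0.076 ] [ 0.5288 -0.267   0.076 ] 0.4928
0.08 0.0718 [ 0.4949 -0.2646  0.08  ] [ 0.5294 -0.267   0.08  ] 0.4934
```

Run:
```python
from h import *
S=np.array([.4935,-.2655])
lin(S,.15,.15); f0=manip.state()["ft_force"][2]
print("touch",lin(S,.105,.025,3)); s=manip.state(); z0=s["tool_pos"][2]; print(z0,s["ft_force"][2]-f0)
for k in range(1,13):
    g=lin(S,z0-.002*k,.02,25); s=manip.state(); f=s["ft_force"][2]-f0
    print(k,round(s["tool_pos"][2]-z0,4),round(f,1),g,round(s["opening"],4))
    if g or f>24: break
print(s["time_s"])
```

```text
touch True
0.13135270009863634 4.072308174553914
1 -0.002 4.6 False 0.0532
2 -0.0037 9.1 False 0.0532
3 -0.0056 9.3 False 0.0533
4 -0.0079 7.5 False 0.0536
5 -0.0099 7.4 False 0.0533
6 -0.0118 8.2 False 0.0535
7 -0.0137 9.7 False 0.0533
8 -0.0157 9.2 False 0.0535
9 -0.0165 23.0 False 0.0532
10 -0.017 39.9 False 0.0534
31.375
```

Run:
```python
from h import *
S=np.array([.4935,-.2655]); z=manip.state()["tool_pos"][2]
lin(S,z+.002,.02); print(manip.state()["ft_force"]); manip.release(); lin(S,z+.005,.05); lin(S,.24)
c=manip.get_calibration("wrist"); im=manip.read_camera("wrist"); np.savez("w5.npz",im=im,**c)
cv2.imwrite("pics/w5.png",cv2.resize(im[:,:,::-1],(800,600),interpolation=cv2.INTER_CUBIC))
print(z,manip.state()["time_s"])
```

```text
[-1.73649042  0.73682472  6.91317268]
0.11434018164290465 33.6917
```

View pics/w5.png

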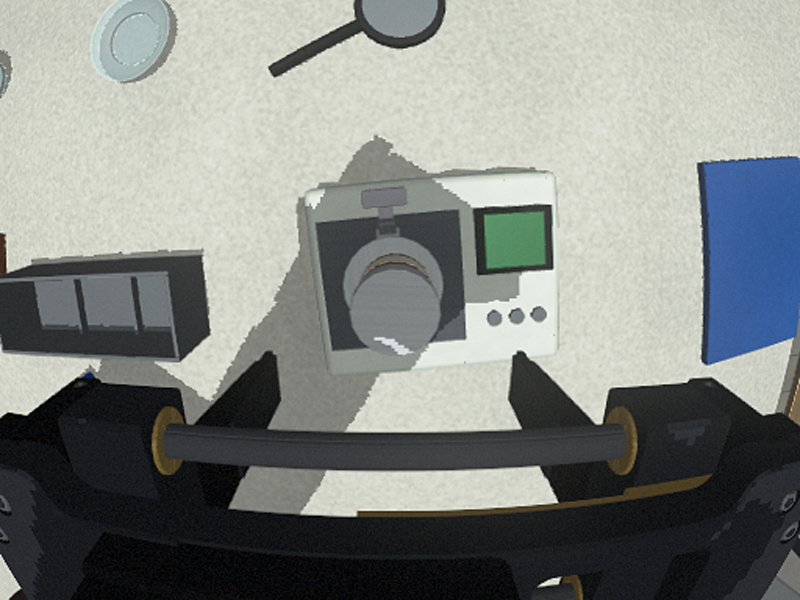

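The stage disc now spans u 344–442 (98 px versus 103 raised), so it stays down; the jar is upright on it, with its lid at (396,311). Check the numbers.

Run:
```python
from h import *
W=dict(np.load("w5.npz")); k=1.5625
for z in(.058,.062,.066,.076):
    l,r,t=[plane(W,np.array(u)/k,z,True) for u in((344,285),(442,285),(393,236))]
    print(z,np.linalg.norm(l-r).round(4),((l+r)/2),t[0]-.036)
print("lid",[plane(W,np.array((396,311))/k,z,True) for z in(.122,.126)])
im=W["im"][125:240,190:310,::-1]; cv2.imwrite("pics/w5c.png",cv2.resize(im,(600,575),interpolation=cv2.INTER_CUBIC))
```

```text
0.058 0.0727 [ 0.4924 -0.2645  0.058 ] 0.49269999999999997
0.062 0.0718 [ 0.49335 -0.26455  0.062  ] 0.4933
0.066 0.0709 [ 0.4943 -0.2646  0.066 ] 0.49380000000000007
0.076 0.0687 [ 0.4967 -0.2647  0.076 ] 0.49510000000000004
lid [array([ 0.4913, -0.2664,  0.122 ]), array([ 0.4925, -0.2665,  0.126 ])]
```

View pics/w5c.png

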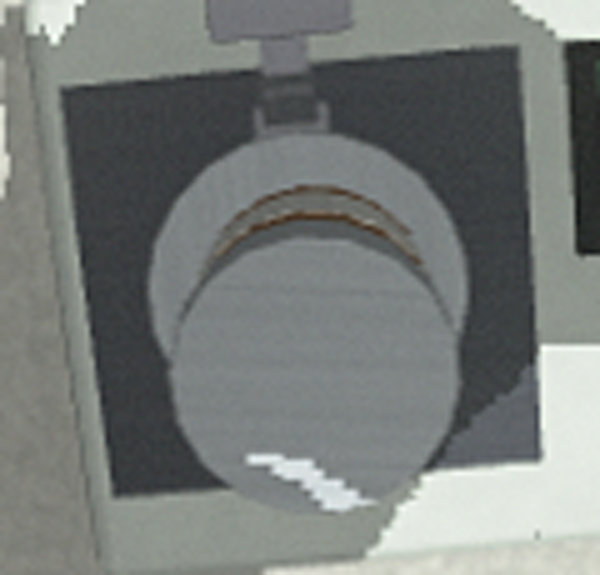

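The crop shows the jar seated centrally with the catch at the stage edge. The stage face measures about 0.062 m, roughly 15 mm below raised, so it is latched. Return the bottles.

Run:
```python
from h import *
lin((.494,-.267),.24)
carry(TR,.1125,RD,.1137)
carry(TS,.1125,SQ,.1137)
lin((.482,.019),.33)
c=manip.get_calibration("wrist"); im=manip.read_camera("wrist"); np.savez("w6.npz",im=im,**c)
cv2.imwrite("pics/w6.png",cv2.resize(im[:,:,::-1],(800,600),interpolation=cv2.INTER_CUBIC))
```

```text
grip 0.0274981301283707 29.999976754188538
lifted 0.027395204135071308
guard True
z [ 0.47992781 -0.05357499  0.11293955]
t 44.3917
grip 0.027699036831555817 29.999930262565613
lifted 0.027306877578782182
guard True
z [0.48366867 0.09166325 0.11289684]
t 54.0583
```

View pics/w6.png

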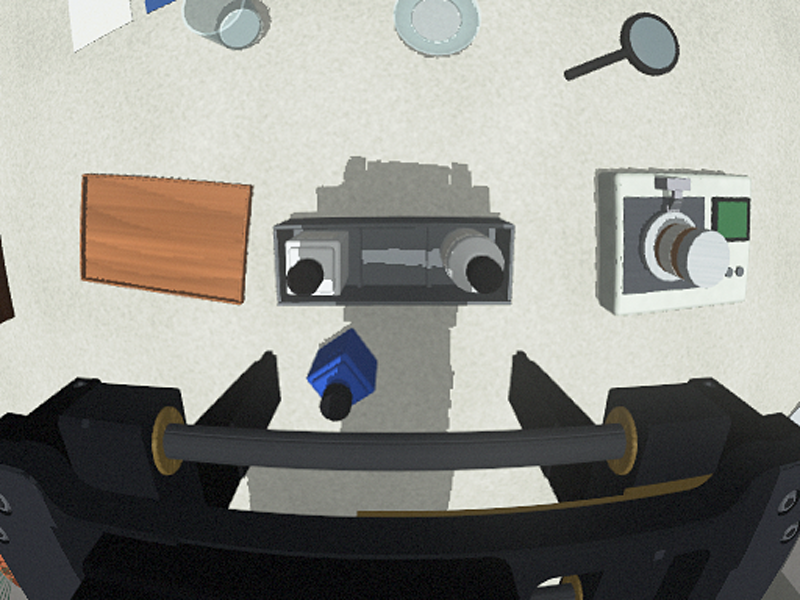

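Both caps are back at (304,277) and (484,275), as at the start. The jar stands upright on the lowered stage, and the bystanders have not moved.

```bash
python3 -c "
from bench import manip
manip.hold(0.5); print(manip.hand_in())"
```

```text
the job is handed in; nothing more can be done
None
```

The job is handed in (no verdict came back): the last pictures show the jar upright on the stage, which stays down about 15 mm, both bottles back upright in their own bays, and the bystanders where they were.

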